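# Snap the retaining clip into the gearbox shaft groove

## Task

Take the spring clip by its orange lug out of the blue rack and snap it from above, mouth down, into the groove of the gearbox shaft until it is fully home around the groove's core with both jaws closed again; then let go. The shaft stands out of its bearings by a different amount each time, so feel for the groove and press gently: a downward push of 25 N is safe, but the contact load between clip and shaft or housing must never pass 40 N. Leave the gear, socket and tin where they stand.

Things in the scene. Friction and masses are not known exactly. Their poses are not given: they have to be found in the camera images.
- clip: Loose C-shaped spring clip, 70 g, brass-coloured, 6 mm thick, 36 mm wide, orange lug on top. Origin: centre of its bore. y: bore axis (through the thickness); x: jaw to jaw; z: up to the lug; the mouth (23.5 mm) opens to -z. Crown's inner face z = +13.5 mm. Jaws end in nibs of radius 3 mm at x = +-14.8, z = -6.9 mm. Starts mouth down in the rack's slot, may lean 0.08 rad.
- clip_lug (a point): Centre of the clip's orange grip lug: 10 mm thick (y), 24 mm wide (x), 27 mm high, from 19 to 46 mm above the bore centre. Grip it from above across its 10 mm. This point lies 32.5 mm above the bore centre; axes as the clip's. Keep the fingertips 20 mm or more above the bore centre to clear the 36 mm shaft when home.
- jaw_l (a joint): Opening angle of the clip's jaw at -x, rad: 0 closed, 0.16 widest, sprung shut. Passing the groove's core takes about 0.06; it shuts again to near 0 when home.
- jaw_r (a joint): The same for the jaw at +x.
- rack: Fixed blue rack, base 100 x 70 x 12 mm, origin at the centre of its underside. A slot along x, 66 mm long and 8 mm wide, between two walls whose top is 36 mm above the bench; the slot floor is 12 mm above the bench. The clip stands on its nibs in it, its x along the rack's x (yaw the same), bore centre 22 mm above the bench.
- stand: Fixed gearbox end housing on a blue base plate (100 x 245 x 12 mm, y = -60 to +185 mm); origin on the underside, below groove_in. Aluminium housing at y = +85 to +165 mm, 110 mm wide, 139 mm high; flange and bolts stand out to y = +79 mm. A level steel shaft, 36 mm diameter, leaves it along -y, axis 90 mm above the bench.
- groove_in (a point): Point on the shaft axis, 90 mm above the bench: the groove's centre if the shaft were pushed fully in; axes as stand (y along the shaft to the housing). The shaft stands out, so the true groove lies 6 to 28 mm from here towards -y, differently each time, and stays there (40 N to shift). Groove 9 mm wide, core diameter 26 mm, between 36 mm lands; its centre is 24.5 mm from the free end.
- shaft_top (a point): Top of the 36 mm shaft above groove_in, 108 mm above the bench. Bore centre of the clip above the shaft axis: 22 mm with the nibs resting on a land, 13 mm with the nibs in the groove on its core, 0 (about 0.6 mm below) when home. Snapping over the oiled core takes about 6 to 14 N straight down; then the crown meets the core.
- gear: Loose steel gear, 62 mm across, 26 mm high, standing flat; origin at the centre of its underside. Leave it.
- socket: Loose steel socket, 34 mm diameter, 50 mm high; origin at the centre of its underside. Leave it.
- tin: Loose round tin with red label, 60 mm diameter, 60 mm high; origin at the centre of its underside. Leave it.
There are look-alikes about, which are no part of the job. Of the things like the clip, leave any that is green or purple; of the rest the smaller one is meant.

How it is judged:
By the outcome, as a careful person would: the job done as asked, in the order asked, and still so for the second after the job is handed in, with the robot touching nothing.
It also fails if it takes over 58 s, if anything falls off the work surface, if the arm or the gripper's body presses on something with over 40 N, if the wrist force passes 120 N, or if a joint passes its speed limit or range.

## Robot

A 6-joint arm with a two-finger parallel gripper is mounted at the origin on the work surface. World frame = base frame: x ahead of the robot, y to its left, z up, the work surface at z = 0. Lengths are in m, angles in rad, forces in N, time in s.
With the tool pointing down it reaches from about 0.35 to 0.975 m from the base axis. Payload 4.9 kg.
Tool frame: the origin (TCP) lies at the very end of the fingers, on their centre line; the grasp point (between the pads) lies 19 mm behind it; z points along the fingers, y is the line along which they close (so a half turn about z gives the same grasp; the last joint's range is limited). The gripper opens to 85 mm and grips with 20 to 120 N. Pads are 22 mm wide; open, the fingers measure 114 mm over their backs; the gripper's body (76 mm by 85 mm) begins 54 mm behind the grasp point. The pads swing forward as they close: fully open they stand 13 mm farther back than shut.
Start: joints at [-1.342, 0.053, 1.613, -0, 1.476, -0.119], TCP at [0.213, -0.588, 0.231] pointing down, gripper open.
Joint ranges: [-3.01, 3.01], [-1.01, 2.22], [0.06, 2.58], [-1.02, 4.17], [0.09, 2.62], [-3.14, 3.14]. Speed limits (rad/s): [2.57, 2.57, 3.14, 3.14, 3.14, 3.14].

## Interface

Orientations are given as a rotation vector (axis times angle).
In Python, from workcell import observe, capture, finish_job gives the robot as it stands.
- The arm moves only by the shell command python3 -m jog 'ROWS' [FORCE]. ROWS is text: rows parted by semicolons, each of 7 numbers parted by spaces: the shift along the world's x, y, z in units of 25 mm (1.0 is 25 mm), then the turn, a rotation vector about the world's x, y, z in units of 6 degrees (1.0 is 6 degrees), then the finger opening in mm, from 0 to 85.4. In form: x y z ax ay az fingers; .... A call has 1 to 20 rows; each row is the pose to reach, as a shift and turn from the pose commanded when the call began; what a row does not reach only later rows make up. A row lasts 1/12 s, in which the tool goes at most 41.7 mm and 7.16 degrees, less where a joint would pass 70% of its speed; a pose out of reach is approached as far as the arm can. A call with a gripper value outside its range is refused whole. The fingers move at their own pace and stop on an object; FORCE is the grip in N (left out, the last holds). Time passes only in rows, so rows that repeat a pose let the fingers close. It gives the time, the measured TCP pose, the force, the opening and the grip force at its end, in the units of the state.
- observe(): the state, without advancing time (a new reading comes with each control period).
- capture(name): name is "side" or "top" or "wrist"; returns a dict with "frame" (400x640x3 uint8, red, green, blue), "camera_matrix" (3x3 intrinsics, pixels), "distortion" ([k1, k2, p1, p2, k3] as OpenCV has them; the pictures are not rectified), "R" (3x3) and "t" (3): a world point X has camera coordinates R X + t. Camera axes: x right, y down, z forward; pixel columns grow to the right and rows downward; lengths in m; the calibration is good to about 2 mm. A picture is of the moment at which its call begins. There is no depth.
- finish_job(): hands the job in; it is judged then, once.
The state is a dict: "time_s": time; "q": joint angles; "qvel": joint speeds; "joint_efforts": joint torques, N m; "ee_pos": TCP position; "eef_rot": TCP orientation; "ft_force": force on the tool from outside, world axes, zero at the start; "moment": the same for the moment, N m; "finger_gap": finger opening in m; "grip_force": force on a finger pad.
Only numpy, scipy, OpenCV 4.12 (cv2) and the standard library are available. Lean on these libraries where they do the work, as an engineer would, in place of code of your own. Each camera call takes 0.05 s, during which the arm holds its last target. There are 200 camera calls.

## Working session

There is one attempt and no reset: what is moved stays moved. The work goes in short steps, Python scripts to look and compute and a shell command to move; the robot and the scene stay as the last step left them, time stands still between calls to the robot, and variables do not carry over. Pictures are saved under pics/ and viewed, at most 10 in all, crops included, and the job is handed in when it is done.

```bash
mkdir -p pics; cat > h.py <<'E'
import numpy as np, cv2
from workcell import observe, capture
def snap(n,f):
    c=capture(n); cv2.imwrite(f,c["frame"][:,:,::-1]); np.savez(f[:-4],K=c["camera_matrix"],D=c["distortion"],R=c["R"],t=c["t"],im=c["frame"]); return c
def ray(f,u,v):
    c=np.load(f[:-4]+".npz"); p=cv2.undistortPoints(np.array([[[u,v]]],float),c["K"],c["D"])[0,0]
    d=c["R"].T@np.array([p[0],p[1],1]); o=-c["R"].T@c["t"]; return o,d
def at(f,u,v,z):
    o,d=ray(f,u,v); return (o+d*(z-o[2])/d[2]).round(4)
def proj(f,X):
    c=np.load(f[:-4]+".npz"); return cv2.projectPoints(np.atleast_2d(np.array(X,float)),cv2.Rodrigues(c["R"])[0],c["t"],c["K"],np.array(c["D"]))[0][:,0].round(1)
E
python3 - <<'E'
from h import *
a=snap("top","pics/top.png")["frame"];b=snap("side","pics/side.png")["frame"]
s=observe();print(s)
for f in("pics/top.png","pics/side.png"):
    o,d=ray(f,320,200);print(o,d)
E
```

```text
{'time_s': 0.1, 'q': array([-1.34199995e+00,  5.32817359e-02,  1.61417811e+00,  1.20824580e-05,
        1.47599407e+00, -1.19011933e-01]), 'qvel': array([-0.00092463, -0.00113391, -0.00177468,  0.00073689,  0.001351  ,
        0.00084931]), 'joint_efforts': array([ 7.76760899e-04, -3.94906962e+01, -3.71361065e+01, -6.16777584e-05,
        3.98484059e-03, -1.47659028e-05]), 'ee_pos': array([ 0.2128901 , -0.58701788,  0.23017881]), 'eef_rot': array([-3.09237645e+00, -5.43262931e-01,  1.41457826e-04]), 'ft_force': array([-0.58093907,  0.09605473,  0.3701945 ]), 'moment': array([ 0.0161352 , -0.01502849, -0.01112904]), 'grip_force': 0.0, 'finger_gap': 0.08527947165494718}
[ 0.50927667 -0.11518028  0.92901939] [ 0.11827427 -0.00609919 -0.993028  ]
[0.44043126 0.45132791 0.69434003] [ 0.19816588 -0.67610989 -0.70983812]
```

View pics/top.png

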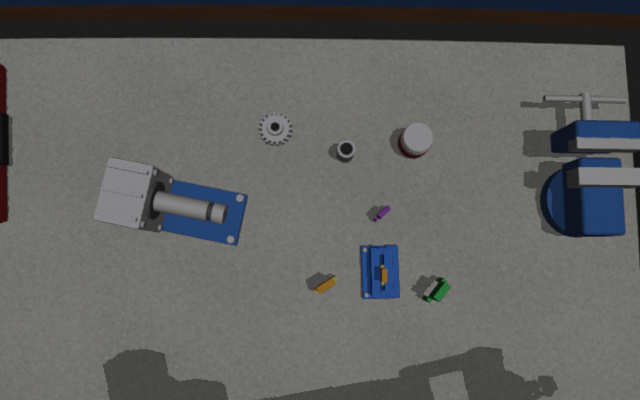

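View pics/side.png

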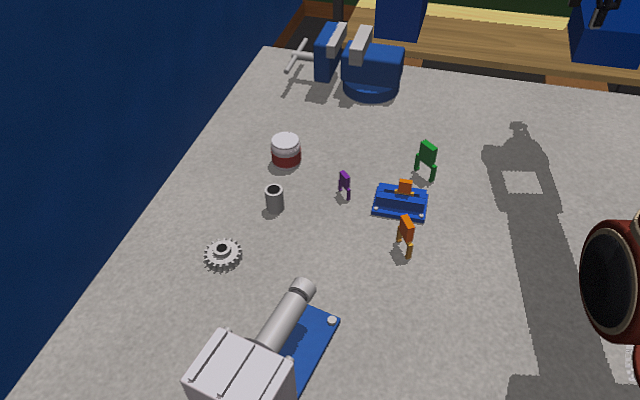

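Top view: rack with an orange-lugged clip at (383,274); loose orange clip (326,285); green (436,290); purple (382,212); shaft from (155,200) to (222,213). In the side view the racked clip is at (404,187), the loose orange one at (405,235), purple at (344,184), green at (427,160). Next is one close crop.

```bash
python3 - <<'E'
from h import *
t=cv2.imread("pics/top.png");s=cv2.imread("pics/side.png")
z=lambda im,x,y,w,h:cv2.resize(im[y:y+h,x:x+w],(400,300),interpolation=cv2.INTER_CUBIC)
cv2.imwrite("pics/crop.png",np.vstack([np.hstack([z(t,310,230,100,75),z(t,90,145,160,120)]),np.hstack([z(s,350,160,120,90),z(s,220,260,140,105)])]))
for p in[(383,274),(326,285),(0,0),(640,0)]:print(p,at("pics/top.png",*p,0.06))
E
```

```text
(383, 274) [ 0.4806 -0.2338  0.06  ]
(326, 285) [ 0.4608 -0.1322  0.06  ]
(0, 0) [0.9995 0.5036 0.06  ]
(640, 0) [ 1.0168 -0.7517  0.06  ]
```

View pics/crop.png

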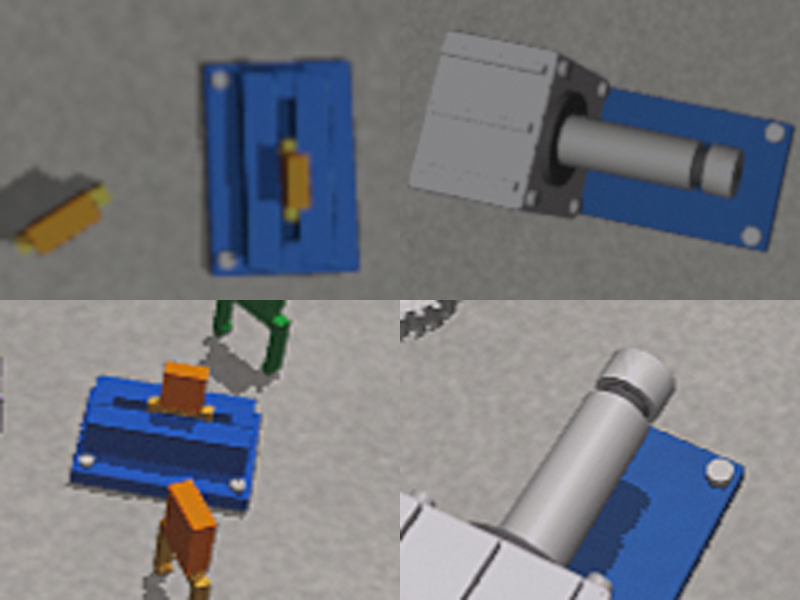

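The racked clip is the smaller brass one (about 37 mm against about 51 mm for the loose one), so I choose it. I'll move above it and look from the wrist.

```bash
python3 -m jog '10 14 0 0 0 -3.3 60;10 14 0 0 0 -3.3 60;10 14 0 0 0 -3.3 60;10 14 0 0 0 -3.3 60;10 14 0 0 0 -3.3 60;10 14 0 0 0 -3.3 60;10 14 0 0 0 -3.3 60;10 14 0 0 0 -3.3 60;10 14 0 0 0 -3.3 60;10 14 0 0 0 -3.3 60;10 14 0 0 0 -3.3 60;10 14 0 0 0 -3.3 60;10 14 0 0 0 -3.3 60;10 14 0 0 0 -3.3 60'
python3 - <<'E'
from h import *
snap("wrist","pics/w1.png")
s=observe();print(s["ee_pos"],s["eef_rot"],s["ft_force"]);o,d=ray("pics/w1.png",320,200);print(o,d)
E
```

```text
time_s: 1.27
ee_pos: [0.4625, -0.2381, 0.231]
eef_rot: [3.142, 0.003, -0.001]
ft_force: [0.1, -0.2, -0.2]
finger_gap: 0.0598
grip_force: 0.0
[ 0.46237605 -0.23840466  0.23101043] [ 3.14157943e+00  1.26064306e-03 -9.74631641e-04] [ 1.00387847 -0.11780653  0.06179419]
[ 0.53761568 -0.23756344  0.37260487] [-0.2936064  -0.00146588 -0.9559283 ]
```

View pics/w1.png

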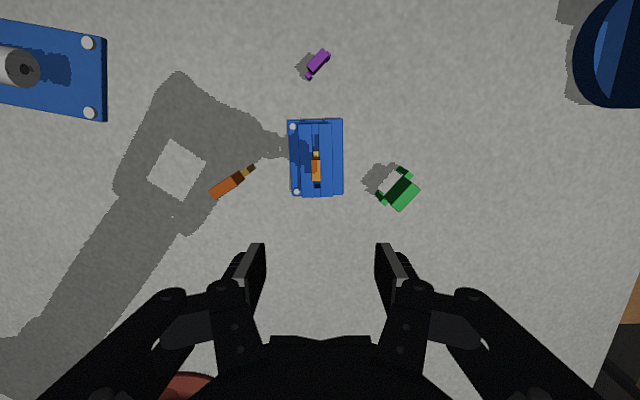

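```bash
python3 - <<'E'
from h import *
def seg(f,box,z):
    im=np.load(f[:-4]+".npz")["im"];h=cv2.cvtColor(im,cv2.COLOR_RGB2HSV)
    x0,y0,x1,y1=box
    m=np.zeros(im.shape[:2],np.uint8);hh=h[y0:y1,x0:x1]
    m[y0:y1,x0:x1]=((hh[...,0]<28)&(hh[...,1]>120)&(hh[...,2]>60))
    ys,xs=np.nonzero(m);print(f,len(xs),xs.min(),xs.max(),ys.min(),ys.max(),xs.mean(),ys.mean())
    for u,v in((xs.mean(),ys.mean()),):print(at(f,u,v,z))
    for y in range(ys.min(),ys.max()+1):
        print(y,[(x,tuple(h[y,x])) for x in xs[ys==y]] if f.find('w1')>0 and y%5==0 else '',end='\n' if y%5==0 else '')
seg("pics/top.png",(372,255,395,295),.055)
seg("pics/w1.png",(295,120,340,195),.055)
seg("pics/side.png",(385,170,425,200),.055)
# shaft end and base: base-plate bolts & shaft outline in top
t="pics/top.png"
print("shaft edges top:")
im=np.load("pics/top.npz")["im"].astype(int)
for c in (175,185,195,215):
    print(c,[(y,im[y,c].tolist()) for y in range(182,228,1)][::1] if c==185 else '')
z=cv2.resize(cv2.imread(t)[175:235,140:255],(800,417),interpolation=cv2.INTER_CUBIC);w=cv2.resize(cv2.imread("pics/w1.png")[110:200,280:350],(140,180),interpolation=cv2.INTER_CUBIC)
z[:180,660:]=w;cv2.imwrite("pics/c2.png",z)
E
```

```text
pics/top.png 83 380 386 266 283 383.4457831325301 274.6144578313253
[ 0.4794 -0.2353  0.055 ]
266 267 268 269 270 
271 272 273 274 275 
276 277 278 279 280 
281 282 283 pics/w1.png 221 311 320 149 180 315.46153846153845 166.82805429864254
[ 0.48   -0.2328  0.055 ]
149 150 []
151 152 153 154 155 [(np.int64(313), (np.uint8(17), np.uint8(133), np.uint8(111))), (np.int64(314), (np.uint8(20), np.uint8(146), np.uint8(145))), (np.int64(315), (np.uint8(21), np.uint8(146), np.uint8(145))), (np.int64(316), (np.uint8(20), np.uint8(147), np.uint8(144))), (np.int64(317), (np.uint8(26), np.uint8(133), np.uint8(180)))]
156 157 158 159 160 [(np.int64(311), (np.uint8(4), np.uint8(127), np.uint8(130))), (np.int64(312), (np.uint8(13), np.uint8(209), np.uint8(150))), (np.int64(313), (np.uint8(12), np.uint8(197), np.uint8(150))), (np.int64(314), (np.uint8(12), np.uint8(194), np.uint8(150))), (np.int64(315), (np.uint8(12), np.uint8(191), np.uint8(151))), (np.int64(316), (np.uint8(12), np.uint8(195), np.uint8(148))), (np.int64(317), (np.uint8(17), np.uint8(179), np.uint8(167))), (np.int64(318), (np.uint8(1
[... 2676 characters left out ...]
 81]), (198, [95, 94, 93]), (199, [105, 104, 103]), (200, [113, 112, 111]), (201, [119, 118, 117]), (202, [125, 124, 124]), (203, [128, 127, 127]), (204, [132, 131, 131]), (205, [132, 133, 134]), (206, [133, 133, 136]), (207, [131, 132, 132]), (208, [131, 132, 130]), (209, [128, 127, 126]), (210, [125, 124, 123]), (211, [119, 118, 118]), (212, [114, 112, 112]), (213, [105, 105, 105]), (214, [96, 96, 94]), (215, [85, 83, 83]), (216, [64, 67, 74]), (217, [42, 63, 99]), (218, [37, 67, 115]), (219, [35, 68, 115]), (220, [35, 66, 114]), (221, [37, 68, 115]), (222, [35, 68, 115]), (223, [36, 67, 113]), (224, [35, 66, 113]), (225, [36, 65, 113]), (226, [36, 67, 113]), (227, [35, 67, 113])]
195 
215
```

View pics/c2.png

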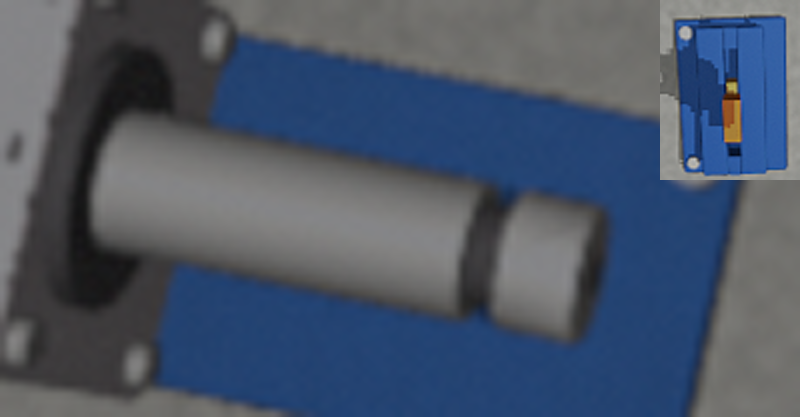

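The crop shows the groove centred at about (487,254), i.e. full-image pixel (210,211.5) in the top view, and the lug slightly toward the near end of the rack slot.

```bash
python3 - <<'E'
from h import *
T="pics/top.png";W="pics/w1.png"
for f,a,b in((W,(292,126),(296,191)),(T,(365,250),(366.75,295))):
    A,B=at(f,*a,.014),at(f,*b,.014);print(A,B,"rack yaw deg",np.degrees(np.arctan2(A[1]-B[1],A[0]-B[0])))
k=115/800;p=lambda u,v:(140+u*k,175+v*k)
G=at(T,*p(487,254),.09);H=at(T,*p(105,178),.09);E=at(T,*p(590,272),.09)
print("groove",G,"near housing",H,"end",E,"yaw of stand y minus 90:",np.degrees(np.arctan2(*(H-G)[[1,0]]))-90)
print(proj("pics/side.png",[G]))
# plate far edge bolts from first crop (scale .4)
a=at(T,90+774*.4,145+132*.4-0,.014) if 0 else at(T,90+(774-400)*.4,145+132*.4,.014);b=at(T,90+(752-400)*.4,145+236*.4,.014)
print(a,b,np.degrees(np.arctan2(a[1]-b[1],a[0]-b[0])))
E
```

```text
[ 0.524  -0.2031  0.014 ] [ 0.44   -0.2061  0.014 ] rack yaw deg 2.045408488887229
[ 0.5239 -0.2063  0.014 ] [ 0.44   -0.2094  0.014 ] rack yaw deg 2.1160447497416257
groove [0.5876 0.071  0.09  ] near housing [0.6061 0.1679 0.09  ] end [0.5833 0.0451 0.09  ] yaw of stand y minus 90: -10.808749571498865
[[297.4 297.7]]
[0.6214 0.0323 0.014 ] [0.5422 0.047  0.014 ] -10.514790091004249
```

```bash
python3 -m jog '0.65 0.2 -2 0 0 0.35 40;0.65 0.2 -4 0 0 0.35 40;0.65 0.2 -5 0 0 0.35 40;0.65 0.2 -6 0 0 0.35 40;0.65 0.2 -6.7 0 0 0.35 40;0.65 0.2 -7.35 0 0 0.35 40;0.65 0.2 -7.35 0 0 0.35 40;0.65 0.2 -7.35 0 0 0.35 40;0.65 0.2 -7.35 0 0 0.35 40'
python3 - <<'E'
from h import *
snap("wrist","pics/w2.png");print(observe()["eef_rot"])
E
```

```text
time_s: 2.07
ee_pos: [0.4796, -0.2338, 0.0488]
eef_rot: [3.14, 0.059, 0.002]
ft_force: [-0.2, 0.0, 0.6]
finger_gap: 0.04
grip_force: 0.0
[3.13934119 0.05935533 0.00369414]
```

View pics/w2.png

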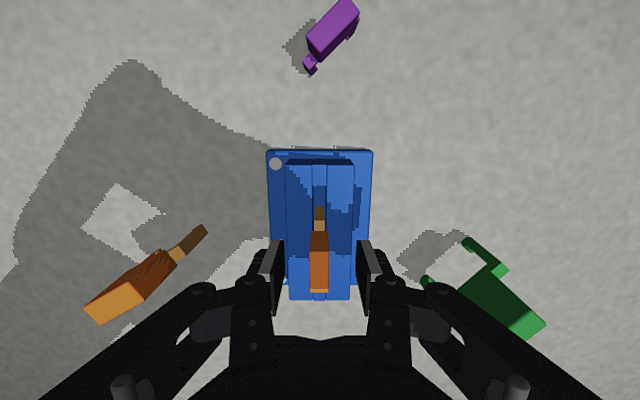

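Lug sits between the pads: its top spans rows 250–292 at column 319, pads at columns 275 and 365. Quick centring check, then close.

```bash
python3 - <<'E'
from h import *
for z,v in((.068,250),(.068,291),(.068,270)):print(at("pics/w2.png",319,v,z))
print(proj("pics/w2.png",[[.4796,-.2338,.068]]))
E
python3 -m jog '0 0 0 0 0 0 25;0 0 0 0 0 0 10;0 0 0 0 0 0 5;0 0 0 0 0 0 5;0 0 0 0 0 0 5;0 0 0 0 0 0 5;0 0 0 0 0 0 5;0 0 0 0 0 0 5' 50
```

```text
[ 0.4916 -0.2326  0.068 ]
[ 0.4683 -0.2334  0.068 ]
[ 0.4805 -0.233   0.068 ]
[[320.6 271.7]]
time_s: 2.78
ee_pos: [0.48, -0.2329, 0.0488]
eef_rot: [3.14, 0.061, 0.002]
ft_force: [-1.4, 0.4, 5.9]
finger_gap: 0.0089
grip_force: 52.4
```

```bash
python3 -m jog '0 0 0.3 0 0 0 5;0 0 0.8 0 0 0 5;0 0 1.6 0 0 0 5;0 0 2.8 0 0 0 5;0 0 4.2 0 0 0 5;0.1 1 5.6 0 0 -0.2 5;0.3 2.5 5.6 0 0 -0.5 5;0.5 4 5.6 0 0 -0.8 5;0.7 5.5 5.6 0 0 -1.1 5;0.9 7 5.6 0 0 -1.4 5;1.1 8.5 5.6 0 0 -1.7 5;1.3 10 5.6 0 0 -2 5;1.5 11.2 5.6 0 0 -2.15 5;1.5 12.1 5.6 0 0 -2.15 5;1.5 12.1 5.6 0 0 -2.15 5;1.5 12.1 5.6 0 0 -2.15 5'
python3 - <<'E'
from h import *
snap("wrist","pics/w3.png");o=observe();print(o["ee_pos"],o["eef_rot"],o["moment"])
E
```

```text
time_s: 4.12
ee_pos: [0.5165, 0.0709, 0.1881]
eef_rot: [3.128, -0.288, 0.0]
ft_force: [0.1, -1.1, -0.3]
finger_gap: 0.0088
grip_force: 51.5
[0.51656247 0.06997199 0.18792186] [ 3.12774447e+00 -2.90630588e-01  1.43836043e-04] [-0.00536926  0.04198543  0.02490222]
```

View pics/w3.png

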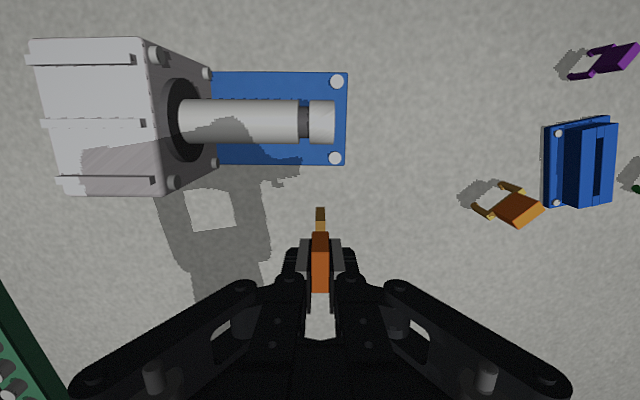

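Groove visible at columns about 299–310, row 121; clip hangs straight at column 320. I'll measure it subpixel.

```bash
python3 - <<'E'
from h import *
f="pics/w3.png";g=cv2.cvtColor(np.load("pics/w3.npz")["im"],cv2.COLOR_RGB2GRAY).astype(float)
b=np.load("pics/w3.npz")["im"].astype(int);bl=(b[...,2]-b[...,0])
pts=[]
for c in (225,240,255,270,285,292,314,320,326):
    r=np.nonzero(bl[85:160,c]<25)[0]+85
    pts.append((c,r.min(),r.max()));
print(pts)
A=at(f,225,np.mean(pts[0][1:]),.09)
for c,a,z in pts: print(c,at(f,c,(a+z)/2,.09))
for r in (105,110,115,118,121,124,128,134,138):print(r,g[r,292:316].astype(int))
print(g[121,326:345].astype(int))
E
```

```text
[(225, np.int64(99), np.int64(142)), (240, np.int64(99), np.int64(143)), (255, np.int64(99), np.int64(143)), (270, np.int64(100), np.int64(143)), (285, np.int64(100), np.int64(143)), (292, np.int64(100), np.int64(143)), (314, np.int64(100), np.int64(143)), (320, np.int64(100), np.int64(143)), (326, np.int64(100), np.int64(143))]
225 [0.6005 0.1356 0.09  ]
240 [0.5977 0.1234 0.09  ]
255 [0.5954 0.1111 0.09  ]
270 [0.5927 0.099  0.09  ]
285 [0.5903 0.0867 0.09  ]
292 [0.5893 0.081  0.09  ]
314 [0.5859 0.0631 0.09  ]
320 [0.585  0.0582 0.09  ]
326 [0.5841 0.0533 0.09  ]
105 [139 139 139 140 145 119  73  52  51  52  55  52  53  53  54  53  50 112
 145 145 143 142 143 144]
110 [158 159 160 161 164 122  68  64  67  69  68  69  70  67  69  64  44 139
 168 168 164 163 164 165]
115 [171 171 172 175 170 123  77  78  80  80  79  79  80  81  81  60  64 156
 179 177 176 175 176 175]
118 [175 175 175 179 172 123  81  84  86  86  88  85  87  86  85  83  72 155
 178 177 175 175 175 176]
121 [175 175 176 179 173 124  84  89  90  88  90  89  90  92  93  72  72 156
 178 176 175 175 173 175]
124 [176 175 176 178 176 130  85  87  88  88  90  88  90  90  79  54  64 155
 175 174 176 176 175 175]
128 [168 168 169 171 173 126  78  78  80  81  81  80  80  82  84  61  62 154
 178 174 171 171 172 172]
134 [154 155 154 155 162 130  75  60  65  64  66  66  65  65  67  53  36 131
 160 160 157 155 156 156]
138 [137 136 137 137 141 127  79  51  74  76  75  73  74  76  74  68  64 115
 135 136 136 137 137 138]
[175 176 175 175 176 176 177 181 149  97  83  88  89  90  90  89  90  89
  88]
```

```bash
python3 - <<'E'
from h import *
f="pics/w3.png"
a,b,e=at(f,297.4,121,.107),at(f,308.8,121,.107),at(f,334.6,121.5,.1)
print(a,b,np.linalg.norm(a-b),"groove",(a+b)/2, e)
print("clip lug top centre at",[at(f,u,v,.2075) for u,v in((320.5,250),(320.5,292))])
# clip at TCP axis: axis point line of shaft at groove
G=(a+b)/2; print("axis at groove x (z=.09 fit):",.5841+.199*(G[1]-.0533))
E
```

```text
[0.5889 0.0752 0.107 ] [0.5873 0.0665 0.107 ] 0.008845903006477054 groove [0.5881  0.07085 0.107  ] [0.5831 0.0467 0.1   ]
clip lug top centre at [array([0.5284, 0.0687, 0.2075]), array([0.5049, 0.0731, 0.2075])]
axis at groove x (z=.09 fit): 0.5875924499999999
```

```bash
python3 -m jog '1 0 0 0 0 0 5;2 0 0 0 0 0 5;2.84 0 0 0 0 -0.05 5;2.84 0 -0.5 0 0 -0.05 5;2.84 0 -1 0 0 -0.05 5;2.84 0 -1.5 0 0 -0.05 5;2.84 0 -1.8 0 0 -0.05 5;2.84 0 -1.8 0 0 -0.05 5;2.84 0 -1.8 0 0 -0.05 5'
python3 -m jog '0 0 -0.04 0 0 0 5;0 0 -0.08 0 0 0 5;0 0 -0.12 0 0 0 5;0 0 -0.16 0 0 0 5;0 0 -0.16 0 0 0 5'
python3 - <<'E'
from h import *
c=snap("wrist","pics/w4.png")["frame"];d=snap("side","pics/s4.png")["frame"]
z=lambda im,x,y,w,h:cv2.resize(im[y:y+h,x:x+w],(400,400),interpolation=cv2.INTER_CUBIC)
cv2.imwrite("pics/c4.png",np.hstack([z(c,250,140,160,160),z(d,230,230,120,120)])[:,:,::-1])
E
```

```text
time_s: 4.92
ee_pos: [0.5865, 0.0699, 0.1416]
eef_rot: [-3.127, 0.301, 0.004]
ft_force: [0.0, 0.5, -0.7]
finger_gap: 0.0087
grip_force: 51.5
time_s: 5.33
ee_pos: [0.5877, 0.07, 0.1385]
eef_rot: [3.127, -0.3, -0.0]
ft_force: [-0.8, -0.9, -0.8]
finger_gap: 0.0089
grip_force: 51.5
```

View pics/c4.png

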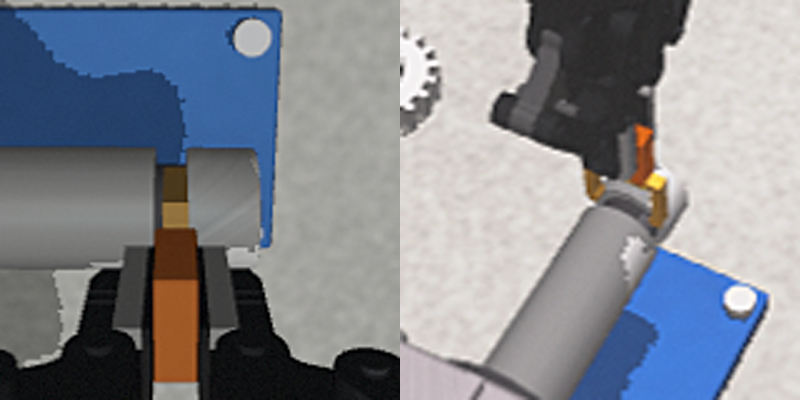

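Clip is over the groove but about 1 mm too far toward the free end (groove centre at crop column 171, clip at 175). Shift 1 mm and feel downward.

```bash
python3 -m jog '0.01 0.05 0 0 0 0 5;0.01 0.05 -0.04 0 0 0 5;0.01 0.05 -0.08 0 0 0 5;0.01 0.05 -0.12 0 0 0 5;0.01 0.05 -0.12 0 0 0 5'
python3 -m jog '0 0 -0.04 0 0 0 5;0 0 -0.08 0 0 0 5;0 0 -0.08 0 0 0 5'
```

```text
time_s: 5.85
ee_pos: [0.5878, 0.0712, 0.1351]
eef_rot: [3.127, -0.3, -0.001]
ft_force: [0.0, 0.6, -1.2]
finger_gap: 0.0087
grip_force: 51.5
time_s: 6.1
ee_pos: [0.5878, 0.0712, 0.1332]
eef_rot: [3.127, -0.3, -0.001]
ft_force: [-0.7, -0.2, -0.2]
finger_gap: 0.0086
grip_force: 51.5
```

In the groove (5 mm below the land level, no load). On to the core.

```bash
python3 -m jog '0 0 -0.04 0 0 0 5;0 0 -0.08 0 0 0 5;0 0 -0.12 0 0 0 5;0 0 -0.12 0 0 0 5'
python3 -m jog '0 0 -0.03 0 0 0 5;0 0 -0.06 0 0 0 5;0 0 -0.06 0 0 0 5'
```

```text
time_s: 6.43
ee_pos: [0.5883, 0.0711, 0.1306]
eef_rot: [3.127, -0.3, 0.001]
ft_force: [1.1, 0.3, 0.2]
finger_gap: 0.0089
grip_force: 51.6
time_s: 6.68
ee_pos: [0.5885, 0.0712, 0.1296]
eef_rot: [-3.127, 0.3, -0.002]
ft_force: [1.0, -0.3, 1.9]
finger_gap: 0.0091
grip_force: 51.9
```

```bash
python3 -m jog '0.01 0 -0.03 0 0 0 5;0.01 0 -0.06 0 0 0 5;0.01 0 -0.06 0 0 0 5'
python3 -m jog '0 0 -0.03 0 0 0 5;0 0 -0.06 0 0 0 5;0 0 -0.06 0 0 0 5'
```

```text
time_s: 6.93
ee_pos: [0.5888, 0.0713, 0.1289]
eef_rot: [-3.127, 0.3, -0.002]
ft_force: [-1.1, 0.3, 6.5]
finger_gap: 0.0088
grip_force: 52.5
time_s: 7.18
ee_pos: [0.5889, 0.0714, 0.128]
eef_rot: [-3.127, 0.3, -0.002]
ft_force: [-2.1, 0.8, 8.3]
finger_gap: 0.0087
grip_force: 52.9
```

```bash
python3 -m jog '0 0 -0.04 0 0 0 5;0 0 -0.08 0 0 0 5;0 0 -0.08 0 0 0 5'
python3 -m jog '0 0 -0.04 0 0 0 5;0 0 -0.08 0 0 0 5;0 0 -0.08 0 0 0 5'
```

```text
time_s: 7.43
ee_pos: [0.589, 0.0715, 0.1262]
eef_rot: [-3.126, 0.3, -0.002]
ft_force: [-1.6, 0.7, 7.0]
finger_gap: 0.009
grip_force: 52.8
time_s: 7.68
ee_pos: [0.5888, 0.0715, 0.1234]
eef_rot: [-3.127, 0.3, -0.002]
ft_force: [-0.9, 0.4, 3.9]
finger_gap: 0.009
grip_force: 52.2
```

Jaws are passing the core with falling force. Continue to the crown.

```bash
python3 -m jog '0 0 -0.04 0 0 0 5;0 0 -0.08 0 0 0 5;0 0 -0.12 0 0 0 5;0 0 -0.12 0 0 0 5'
python3 -m jog '0 0 -0.04 0 0 0 5;0 0 -0.08 0 0 0 5;0 0 -0.08 0 0 0 5'
python3 -m jog '0 0 -0.03 0 0 0 5;0 0 -0.06 0 0 0 5;0 0 -0.06 0 0 0 5'
```

```text
time_s: 8.02
ee_pos: [0.5883, 0.071, 0.118]
eef_rot: [3.127, -0.3, 0.0]
ft_force: [3.0, -0.3, -2.9]
finger_gap: 0.0087
grip_force: 51.5
time_s: 8.27
ee_pos: [0.588, 0.0711, 0.1166]
eef_rot: [3.127, -0.3, -0.001]
ft_force: [1.0, 0.1, -0.7]
finger_gap: 0.0088
grip_force: 51.6
time_s: 8.52
ee_pos: [0.5882, 0.0711, 0.1164]
eef_rot: [3.127, -0.3, -0.001]
ft_force: [-1.8, -0.4, 4.6]
finger_gap: 0.0085
grip_force: 52.4
```

Crown met the core at z 0.1164 (expected 0.116). One gentle press, then release slowly.

```bash
python3 -m jog '0 0 -0.03 0 0 0 5;0 0 -0.06 0 0 0 5;0 0 -0.06 0 0 0 5'
python3 -m jog '0 0 0.05 0 0 0 5;0 0 0.1 0 0 0 5;0 0 0.1 0 0 0 5'
python3 -m jog '0 0 0 0 0 0 14;0 0 0 0 0 0 18;0 0 0 0 0 0 22;0 0 0 0 0 0 26;0 0 0 0 0 0 30;0 0 0 0 0 0 30;0 0 0 0 0 0 30'
python3 -m jog '0 0 0.4 0 0 0 30;0 0 1 0 0 0 30;0 0 1.8 0 0 0 30;0 0 2.8 0 0 0 30;-1 0 3.8 0 0 0 30;-2.2 0 4 0 0 0 30;-3 0 4 0 0 0 30;-3 0 4 0 0 0 30;-3 0 4 0 0 0 30'
python3 - <<'E'
from h import *
c=snap("wrist","pics/w5.png")["frame"];d=snap("side","pics/s5.png")["frame"]
z=lambda im,x,y,w,h:cv2.resize(im[y:y+h,x:x+w],(400,400),interpolation=cv2.INTER_CUBIC)
cv2.imwrite("pics/c5.png",np.hstack([z(c,240,80,120,120),z(d,250,240,100,100)])[:,:,::-1])
E
```

```text
time_s: 8.77
ee_pos: [0.5883, 0.0711, 0.1163]
eef_rot: [3.127, -0.3, -0.001]
ft_force: [-3.8, -0.7, 11.7]
finger_gap: 0.0087
grip_force: 53.2
time_s: 9.02
ee_pos: [0.5882, 0.0713, 0.1165]
eef_rot: [-3.127, 0.3, 0.0]
ft_force: [-0.7, -0.4, 2.8]
finger_gap: 0.009
grip_force: 51.9
time_s: 9.6
ee_pos: [0.5882, 0.0712, 0.1165]
eef_rot: [-3.127, 0.3, 0.0]
ft_force: [1.1, -0.2, -0.3]
finger_gap: 0.0299
grip_force: 0.0
time_s: 10.35
ee_pos: [0.5131, 0.0713, 0.2176]
eef_rot: [-3.127, 0.3, -0.003]
ft_force: [0.3, 0.2, 0.7]
finger_gap: 0.0301
grip_force: 0.0
```

View pics/c5.png

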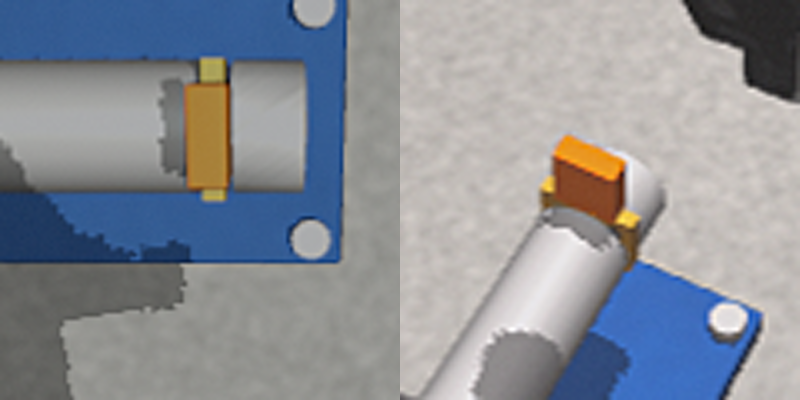

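The clip sits square in the groove (left crop, column 210), seated around the shaft, and the gripper is clear. Handing in.

```bash
python3 -c "from workcell import finish_job; print(finish_job())"
```

```text
the job is handed in; nothing more can be done
None
```

The clip is snapped fully home in the shaft groove: its crown rests on the core, the highest push I read was about 12 N, and the gripper has let go and is clear; the job was handed in at about 10.5 s, with the jaws' closing judged from the force drop and pictures and no verdict returned.

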